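Re-rack inspection samples for the incubator in reverse order

ROBOT

A 6-joint arm with a two-finger parallel gripper is mounted at the origin on the work surface. World frame = base frame: x ahead of the robot, y to its left, z up, the work surface at z = 0. Lengths are in m, angles in rad, forces in N, time in s.
With the tool pointing down it reaches from about 0.25 to 0.775 m from the base axis. Payload 4 kg.
Tool frame: the origin (TCP) lies at the very end of the fingers, on their centre line; the grasp point (between the pads) lies 19 mm behind it; z points along the fingers, y is the line along which they close (so a half turn about z gives the same grasp; the last joint's range is limited). The gripper opens to 85 mm and grips with 20 to 120 N. Pads are 22 mm wide; open, the fingers measure 114 mm over their backs; the gripper's body (76 mm by 85 mm) begins 54 mm behind the grasp point. The pads swing forward as they close: fully open they stand 13 mm farther back than shut.
Start: joints at [1.166, 0.087, 1.371, -0, 1.684, -0.103], TCP at [0.163, 0.525, 0.231] pointing down, gripper open.
Joint ranges: [-3.1, 3.1], [-0.76, 2.03], [0.27, 2.55], [-1.08, 4.22], [0.17, 2.65], [-2.57, 2.57]. Speed limits (rad/s): [2.79, 2.79, 3.14, 3.14, 3.14, 3.14].

INTERFACE

Orientations are given as [roll, pitch, yaw] about the fixed x, y, z axes, in that order (R = Rz(yaw) Ry(pitch) Rx(roll)).
In Python, from cell import ctrl gives the robot as it stands. The module is installed in compiled form; this text tells all that it offers.
- The arm moves only by the shell command python3 -m crank 'ROWS' [OPENING]. ROWS is JSON, a list of rows, each an object of numbers: "dx", "dy", "dz": the shift along the tool's x, y, z in m; "roll": the turn about the tool's z in degrees. In form: [{"dx": .., "dy": .., "dz": .., "roll": ..}, ...]. A call has 1 to 5 rows; each row shifts and turns the commanded pose from where the row before left it, along the tool's axes as they then stand; what a row does not reach is not made up. A row lasts 1/8 s, in which the tool goes at most 62.5 mm and 10.7 degrees, less where a joint would pass 70% of its speed; a pose out of reach is approached as far as the arm can. A call is refused whole if a number of a shift passes 0.0625 or a number of a turn 10.7, either way. A call with a gripper value outside its range is refused whole. OPENING is the finger opening in m, from 0 to 0.0854, set as the call begins (- or left out, the last holds). The fingers move at their own pace and stop on an object; the grip force is fixed at half the most. Time passes only in rows, so rows that do not move let the fingers close. It gives the time, the measured TCP pose, the force, the opening and the grip force at its end, in the units of the state.
- ctrl.state(): the state, without advancing time (a new reading comes with each control period).
- ctrl.get_image(name): name is "scene" or "side" or "wrist"; returns the picture (384x512x3 uint8, red, green, blue); there is no depth.
- ctrl.camera_info(name): a dict with "camera_matrix" (3x3 intrinsics, pixels), "dist_coeffs" ([k1, k2, p1, p2, k3] as OpenCV has them; the pictures are not rectified), "extrinsics" (4x4, takes a point from camera to world coordinates). Camera axes: x right, y down, z forward; pixel columns grow to the right and rows downward; lengths in m; the calibration is good to about 2 mm. A picture is of the moment at which its call begins: read the wrist's pose just before it. camera_info takes no time and is no camera call; for the wrist camera it gives the pose at the moment of the call.
- ctrl.sign_off(): hands the job in; it is judged then, once.
Trained networks look in the newest picture that a camera, given by its name, has taken for a name from the list of things; names that differ only in an ending like _2 or _b are one class to them, and where a whole thing is asked for, a point or a joint stands for the part that bears it (a point fixed in the world has none). Each returns a list of dicts, best first, with "score" (0 to 1); they miss things now and then, are a little off and sometimes report something else, mostly with a low value. They report only what shows in the picture. A call takes as long as a camera call. They do not tell look-alikes from the thing itself.
- ctrl.spot_in(camera, target): "position" ([x, y, z] in m, in world coordinates, good to about 4 mm: the middle of the surface that is visible of it).
The state is a dict: "time": time; "joint_pos": joint angles; "joint_velocities": joint speeds; "joint_torque": joint torques, N m; "ee_pos": TCP position; "eef_rot": TCP orientation; "contact_force": force on the tool from outside, world axes, zero at the start; "ft_torque": the same for the moment, N m; "finger_gap": opening from 0.0 (shut) to 1.0 (fully open); "finger_force": force on a finger pad.
Only numpy, scipy, OpenCV 4.12 (cv2) and the standard library are available. Lean on these libraries where they do the work, as an engineer would, in place of code of your own. Each camera call takes 0.05 s, during which the arm holds its last target. There are 200 camera calls.

TASK

Move the four samples from the full yellow delivery rack into the empty steel incubator rack in reverse order, counted from each rack's rounded grip tab: the sample nearest the yellow rack's tab goes into the steel pocket farthest from the steel rack's tab, and so on, until the one that was farthest from the yellow tab stands nearest the steel tab. Keep the samples upright and set each one down gently in its own pocket without dropping it, and leave the dishes, the carton and the white beaker where they are.

Things in the scene. Friction and masses are not known exactly. Their poses are not given: they have to be found in the camera images.
- jar: squat round glass jar, 40 mm across, 70 mm high, its top 26 mm a steel lid 40 mm across; loose, about 130 g (varies by 30 %), starts upright in one of the yellow cups. Origin: centre of its underside; z up its axis
- bottle: tall round amber glass bottle, 36 mm across, 105 mm high, its top 30 mm a white round cap 28 mm across; loose, about 110 g (varies by 30 %), starts upright in one of the yellow cups. Origin: centre of its underside; z up its axis
- square: white plastic bottle with a square body 36 x 36 mm and 58 mm high, 90 mm high in all, its top 26 mm a grey round cap 24 mm across; loose, about 90 g (varies by 30 %), starts upright in one of the yellow cups. Origin: centre of its underside; z up its axis
- flask: clear conical glass flask, 40 mm across at the foot, 80 mm high, its top 26 mm a brick-red rubber stopper 24 mm across (the neck below it is 20 mm); loose, about 100 g (varies by 30 %), starts upright in one of the yellow cups. Origin: centre of its underside; z up its axis
- cup_jar: the yellow cup of the delivery rack in which the jar stands at the start (fixed; it tells where that sample came from; which of the four places it has varies). All four cups look alike: open square pocket, 62 mm outside, 56 mm inside, 28 mm high, floor 3 mm thick. Origin: centre of its underside (6 mm above the bench); axes as the delivery rack's
- cup_bottle: the yellow cup of the delivery rack in which the bottle stands at the start (fixed; it tells where that sample came from; which of the four places it has varies). All four cups look alike: open square pocket, 62 mm outside, 56 mm inside, 28 mm high, floor 3 mm thick. Origin: centre of its underside (6 mm above the bench); axes as the delivery rack's
- cup_square: the yellow cup of the delivery rack in which the square bottle stands at the start (fixed; it tells where that sample came from; which of the four places it has varies). All four cups look alike: open square pocket, 62 mm outside, 56 mm inside, 28 mm high, floor 3 mm thick. Origin: centre of its underside (6 mm above the bench); axes as the delivery rack's
- cup_flask: the yellow cup of the delivery rack in which the flask stands at the start (fixed; it tells where that sample came from; which of the four places it has varies). All four cups look alike: open square pocket, 62 mm outside, 56 mm inside, 28 mm high, floor 3 mm thick. Origin: centre of its underside (6 mm above the bench); axes as the delivery rack's
- delivery_rack: yellow rack, full at the start, fixed: a 66 x 252 x 6 mm plate carrying the four yellow cups in a row at y = -93, -31, +31 and +93 mm. Origin: centre of the row, on the bench; y points along the row to the end with the rounded grip tab (30 mm wide, 30 mm long, at rim height, black spot), x across, z up. Side and yaw vary
- incubator_rack: steel rack, empty at the start, fixed: a 66 x 252 mm plate with four square pockets at y = -93, -31, +31 and +93 mm, each 56 mm wide inside, walls 3 mm, floor 9 mm and rim 34 mm above the bench. Origin: centre of the row, on the bench; y points along the row to the end with the rounded grip tab (30 mm wide, 30 mm long, at rim height, black spot), x across, z up. Side and yaw vary
- dishes: bystander, loose, to be left alone: stack of three white culture dishes, 58 mm across, 44 mm high, 120 g. Origin: centre of its underside
- carton: bystander, loose, to be left alone: closed product carton, 80 x 100 x 46 mm, 250 g. Origin: centre of its underside
- beaker: bystander, loose, to be left alone: open white ceramic beaker, 64 mm across, 75 mm high, 200 g. Origin: centre of its underside
There are look-alikes about, which are no part of the job. What is shaped like the square but pink or turquoise is not meant.

How it is judged:
At the end, for the whole second after the job is handed in: Each sample stands upright (within 0.15 rad), released and at rest, on the floor of a steel pocket (within 6 mm in height, 12 mm of its centre along and across the row) whose place counted from the steel tab is the reverse of its cup's place counted from the yellow tab (x of jar in the frame of incubator_rack between -0.012 and 0.012 m and z of jar in the frame of incubator_rack between 0.003 and 0.015 m and angle between each of jar, bottle, square, flask's own z axis and vertical below 0.15 rad and linear speed of each of jar, bottle, square, flask below 0.02 m/s and angular speed of each of jar, bottle, square, flask below 0.2 rad/s and ((y of cup_jar in the frame of delivery_rack between -0.113 and -0.073 m and y of jar in the frame of incubator_rack between 0.081 and 0.105 m) or (y of cup_jar in the frame of delivery_rack between -0.051 and -0.011 m and y of jar in the frame of incubator_rack between 0.019 and 0.043 m) or (y of cup_jar in the frame of delivery_rack between 0.011 and 0.051 m and y of jar in the frame of incubator_rack between -0.043 and -0.019 m) or (y of cup_jar in the frame of delivery_rack between 0.073 and 0.113 m and y of jar in the frame of incubator_rack between -0.105 and -0.081 m)) and x of bottle in the frame of incubator_rack between -0.012 and 0.012 m and z of bottle in the frame of incubator_rack between 0.003 and 0.015 m and ((y of cup_bottle in the frame of delivery_rack between -0.113 and -0.073 m and y of bottle in the frame of incubator_rack between 0.081 and 0.105 m) or (y of cup_bottle in the frame of delivery_rack between -0.051 and -0.011 m and y of bottle in the frame of incubator_rack between 0.019 and 0.043 m) or (y of cup_bottle in the frame of delivery_rack between 0.011 and 0.051 m and y of bottle in the frame of incubator_rack between -0.043 and -0.019 m) or (y of cup_bottle in the frame of delivery_rack between 0.073 and 0.113 m and y of bottle in the frame of incubator_rack between -0.105 and -0.081 m)) and x of square in the frame of incubator_rack between -0.012 and 0.012 m and z of square in the frame of incubator_rack between 0.003 and 0.015 m and ((y of cup_square in the frame of delivery_rack between -0.113 and -0.073 m and y of square in the frame of incubator_rack between 0.081 and 0.105 m) or (y of cup_square in the frame of delivery_rack between -0.051 and -0.011 m and y of square in the frame of incubator_rack between 0.019 and 0.043 m) or (y of cup_square in the frame of delivery_rack between 0.011 and 0.051 m and y of square in the frame of incubator_rack between -0.043 and -0.019 m) or (y of cup_square in the frame of delivery_rack between 0.073 and 0.113 m and y of square in the frame of incubator_rack between -0.105 and -0.081 m)) and x of flask in the frame of incubator_rack between -0.012 and 0.012 m and z of flask in the frame of incubator_rack between 0.003 and 0.015 m and ((y of cup_flask in the frame of delivery_rack between -0.113 and -0.073 m and y of flask in the frame of incubator_rack between 0.081 and 0.105 m) or (y of cup_flask in the frame of delivery_rack between -0.051 and -0.011 m and y of flask in the frame of incubator_rack between 0.019 and 0.043 m) or (y of cup_flask in the frame of delivery_rack between 0.011 and 0.051 m and y of flask in the frame of incubator_rack between -0.043 and -0.019 m) or (y of cup_flask in the frame of delivery_rack between 0.073 and 0.113 m and y of flask in the frame of incubator_rack between -0.105 and -0.081 m))); the robot touches nothing.
It fails at once if a sample is dropped (falls free of the fingers faster than 0.6 m/s, as after a fall of about 2 cm) ((linear speed of jar above 0.6 m/s and contact force between the fingers and jar below 0.05 N) or (linear speed of bottle above 0.6 m/s and contact force between the fingers and bottle below 0.05 N) or (linear speed of square above 0.6 m/s and contact force between the fingers and square below 0.05 N) or (linear speed of flask above 0.6 m/s and contact force between the fingers and flask below 0.05 N)).
It fails at once if a sample is tipped over (more than about 45 degrees) (angle between any of jar, bottle, square, flask's own z axis and vertical above 0.8 rad).
It fails at once if a bystander is moved by more than 15 mm (distance of any of dishes, carton, beaker from where it was at the start of the episode above 0.015 m).
It also fails if it takes over 112 s, if anything falls off the work surface, if the arm or the gripper's body presses on something with over 40 N, if the wrist force passes 120 N, or if a joint passes its speed limit or range.

## Working session

There is one attempt and no reset: what is moved stays moved. The work goes in short steps, Python scripts to look and compute and a shell command to move; the robot and the scene stay as the last step left them, time stands still between calls to the robot, and variables do not carry over. Pictures are saved under pics/ and viewed, at most 18 in all, crops included, and the job is handed in when it is done.

```bash
mkdir -p pics; python3 - <<'E'
from cell import ctrl
import cv2,numpy as np
s=ctrl.state();print(s)
for c in("scene","side"):
    im=ctrl.get_image(c);cv2.imwrite(f"pics/{c}0.png",im[:,:,::-1])
    for n in["jar","bottle","square","flask","delivery_rack","incubator_rack","dishes","carton","beaker"]:
        for d in ctrl.spot_in(c,n)[:3]: print(c,n,round(d["score"],2),np.round(d["position"],3))
    i=ctrl.camera_info(c);print(np.round(np.array(i["extrinsics"]),3).tolist())
print(ctrl.state()["time"])
E
```

```text
{'time': 0.0, 'joint_pos': array([ 1.16591121e+00,  8.79812447e-02,  1.37229234e+00, -3.00389634e-06,
        1.68361339e+00, -1.03114880e-01]), 'joint_velocities': array([ 0.00101499, -0.00119798,  0.00022757, -0.00035847,  0.00319753,
        0.00104788]), 'joint_torque': array([ 3.81882373e-04, -3.51863158e+01, -3.13275111e+01,  2.61427743e-05,
        1.05882480e-02, -7.11400986e-06]), 'ee_pos': array([0.16327626, 0.52466899, 0.23010548]), 'eef_rot': array([-3.13931022e+00, -2.33189239e-04,  2.83982181e+00]), 'contact_force': array([-0.15010649,  0.40370788,  0.49213593]), 'ft_torque': array([-0.01161232,  0.05221971, -0.00618618]), 'finger_force': 0.0, 'finger_gap': 1.0020219621232158}
scene jar 0.65 [0.569 0.2   0.072]
scene bottle 0.78 [0.514 0.234 0.079]
scene square 0.82 [0.365 0.231 0.059]
scene square 0.79 [0.451 0.368 0.062]
scene square 0.61 [0.458 0.268 0.066]
scene flask 0.78 [0.619 0.177 0.045]
scene delivery_rack 0.57 [0.522 0.264 0.006]
scene incubator_rack 0.92 [ 0.559 -0.199  0.015]
scene incubator_rack 0.16 [ 0.799 -0.129  0.046]
scene dishes 0.77 [ 0.422 -0.003 
[... 202 characters left out ...]
, 0.425, -0.274, 0.354], [0.008, -0.554, -0.833, 1.12], [0.0, 0.0, 0.0, 1.0]]
side jar 0.69 [0.449 0.257 0.062]
side jar 0.62 [0.556 0.19  0.062]
side bottle 0.56 [0.501 0.215 0.073]
side square 0.95 [0.445 0.257 0.059]
side square 0.74 [0.344 0.212 0.047]
side square 0.61 [0.431 0.357 0.045]
side flask 0.55 [0.603 0.16  0.054]
side delivery_rack 0.6 [0.473 0.217 0.007]
side incubator_rack 0.89 [ 0.55  -0.225  0.017]
side dishes 0.95 [ 0.401 -0.022  0.039]
side dishes 0.73 [0.451 0.254 0.06 ]
side carton 0.88 [ 0.693 -0.021  0.045]
side beaker 0.67 [ 0.792 -0.13   0.051]
[[0.852, -0.302, 0.427, 0.159], [-0.523, -0.489, 0.698, -0.659], [-0.002, -0.819, -0.574, 0.61], [0.0, 0.0, 0.0, 1.0]]
1.0
```

View pics/scene0.png

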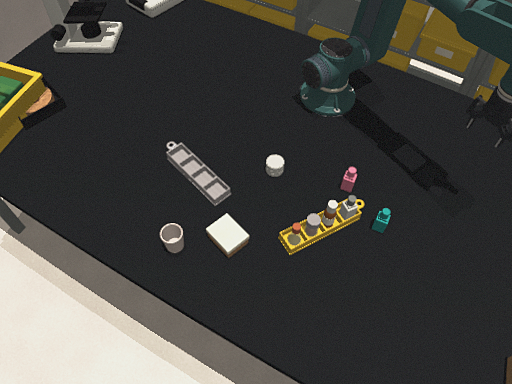

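View pics/side0.png

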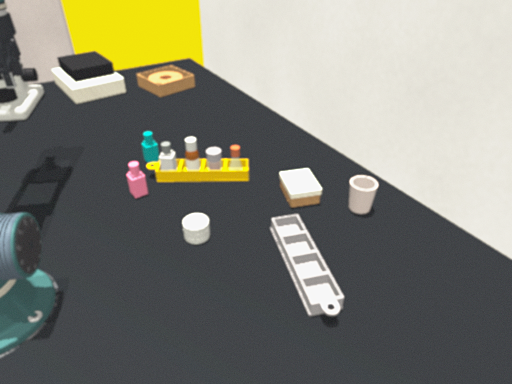

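The scene view shows the yellow rack at pixels (283,245)–(362,203), with its tab at (361,203) by the white square bottle. From the tab the order is square, bottle, jar, flask. The steel rack's tab is at (171,146).

There are three candidates for "square": pink (349,180), turquoise (383,220) and white with a grey cap (350,208). The white one in the yellow cup fits the description. I'll confirm it in an enlarged crop.

```bash
python3 - <<'E'
import cv2,numpy as np
a=cv2.imread("pics/scene0.png")
y=cv2.resize(a[165:265,270:400],None,fx=6,fy=6,interpolation=cv2.INTER_CUBIC)
cv2.imwrite("pics/y.png",y)
s=cv2.resize(a[135:210,155:245],None,fx=8,fy=8,interpolation=cv2.INTER_CUBIC)
cv2.imwrite("pics/s.png",s)
E
```

```text
(no output)
```

View pics/y.png

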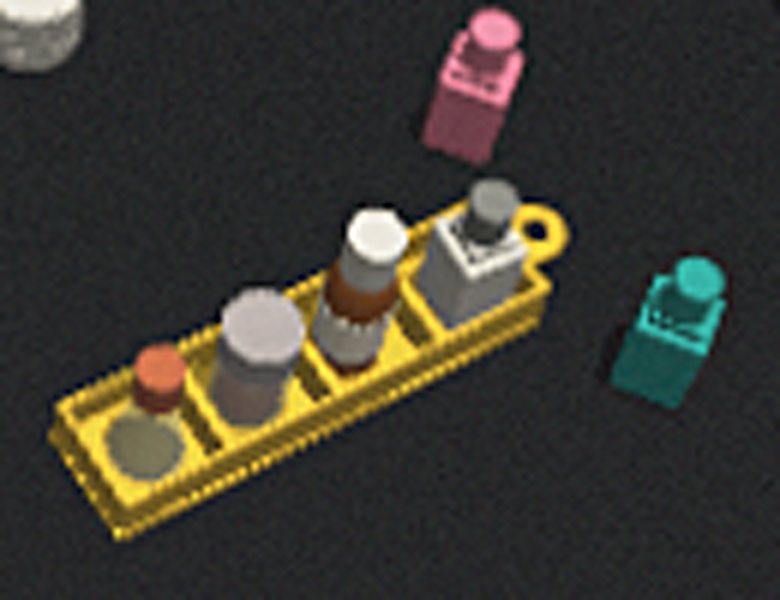

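View pics/s.png

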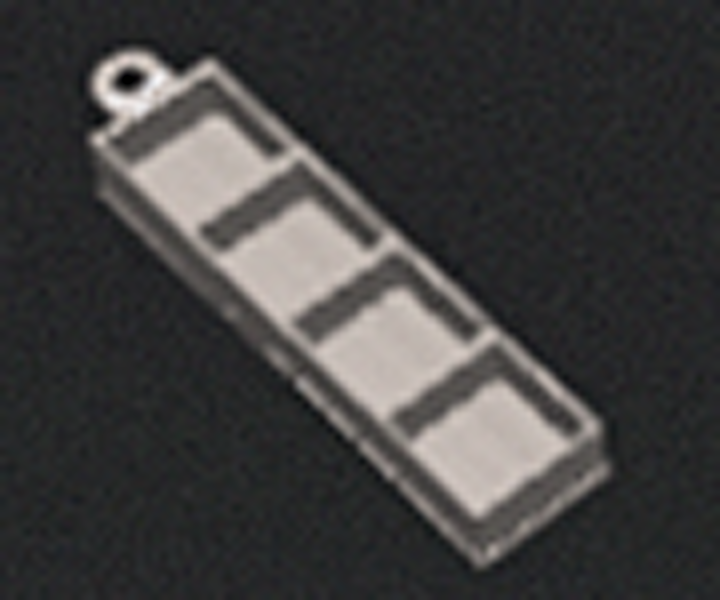

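The crop confirms it: the white square is at pixel (349,207) in the cup next to the tab. From the tab the order is square, bottle, jar, flask. The steel tab is at the upper-left end. Next I'll fit both racks and the tops of the samples.

```bash
cat > h.py <<'E'
from cell import ctrl
import cv2,numpy as np
from scipy.spatial.transform import Rotation as R
from scipy.optimize import least_squares
def plane(cam,uv,z,info=None):
    i=info or ctrl.camera_info(cam);K=np.array(i["camera_matrix"]);D=np.array(i["dist_coeffs"]);E=np.array(i["extrinsics"])
    p=cv2.undistortPoints(np.array(uv,float).reshape(-1,1,2),K,D)[:,0]
    d=np.c_[p,np.ones(len(p))]@E[:3,:3].T;o=E[:3,3]
    t=(np.broadcast_to(z,len(p))-o[2])/d[:,2];return o+t[:,None]*d
def fit(P,L):
    # rigid 2D fit L->P : x,y,yaw of rack
    P=np.array(P)[:,:2];L=np.array(L)
    f=lambda q:(np.c_[np.cos(q[2])*L[:,0]-np.sin(q[2])*L[:,1]+q[0],np.sin(q[2])*L[:,0]+np.cos(q[2])*L[:,1]+q[1]]-P).ravel()
    best=min((least_squares(f,[*P.mean(0),a]) for a in(0,1.5,3,-1.5)),key=lambda r:r.cost)
    return best.x,best.fun.reshape(-1,2)
def pocket(q,y,x=0):return np.array([q[0]+np.cos(q[2])*x-np.sin(q[2])*y,q[1]+np.sin(q[2])*x+np.cos(q[2])*y])
E
python3 - <<'E'
from h import *
np.set_printoptions(precision=4,suppress=True)
c=lambda p,s,o:(np.array(p)+.5)/s-.5+o
Y=plane("scene",c([[65,405],[125,507],[550,285],[472,200]],6,[270,165]),.034)
q,r=fit(Y,[[.031,-.124],[-.031,-.124],[-.031,.124],[.031,.124]]);q2,r2=fit(Y,[[-.031,-.124],[.031,-.124],[.031,.124],[-.031,.124]])
print(Y);print(q,r);print(q2,r2)
S=plane("scene",c([[92,138],[210,60],[603,425],[482,528]],8,[155,135]),.034)
for sg in(1,-1):print(fit(S,[[sg*.031,.124],[-sg*.031,.124],[-sg*.031,-.124],[sg*.031,-.124]]))
T=plane("scene",c([[160,362],[263,315],[377,233],[494,202]],6,[270,165]),[.089,.079,.114,.099])
print(T)
E
```

```text
[[0.6217 0.1302 0.034 ]
 [0.6554 0.1805 0.034 ]
 [0.4386 0.3075 0.034 ]
 [0.4117 0.2532 0.034 ]]
[0.5318 0.2178 1.0406] [[ 0.0328  0.0517]
 [-0.0323 -0.0521]
 [-0.0294 -0.0537]
 [ 0.0289  0.0541]]
[0.5318 0.2178 1.0412] [[ 0.0015 -0.0017]
 [-0.0009  0.0015]
 [ 0.0019 -0.0003]
 [-0.0025  0.0005]]
(array([ 0.5579, -0.2055,  2.8348]), array([[-0.0587,  0.0203],
       [ 0.0592, -0.0157],
       [ 0.061 , -0.0188],
       [-0.0615,  0.0142]]))
(array([ 0.5579, -0.2055,  2.8411]), array([[ 0.0012,  0.0015],
       [ 0.0008,  0.0026],
       [ 0.0011, -0.    ],
       [-0.0031, -0.0041]]))
[[0.6076 0.1687 0.089 ]
 [0.5546 0.1973 0.079 ]
 [0.5081 0.2293 0.114 ]
 [0.4532 0.2689 0.099 ]]
```

```bash
cat >> h.py <<'E'
QY=np.array([.5318,.2178,1.0412]);QS=np.array([.5579,-.2055,2.8411])
def to(x,y,z,yaw=None):
    s=ctrl.state();Rm=R.from_euler("xyz",s["eef_rot"]);d=Rm.inv().apply(np.array([x,y,z])-s["ee_pos"])
    r=0 if yaw is None else -np.degrees((yaw-s["eef_rot"][2]+np.pi/2)%np.pi-np.pi/2)
    print("t",round(s["time"],2),"at",np.round(s["ee_pos"],4),"rot",np.round(s["eef_rot"],3),"shift mm",np.round(d*1000,1),"roll",round(r,1),"gap",round(s["finger_gap"],3),"F",round(s["finger_force"],1),"contact",np.round(s["contact_force"],1))
E
python3 -c "
from h import *
to(.508,.229,.23,2.612)
i=ctrl.camera_info('wrist');s=ctrl.state();E=np.array(i['extrinsics']);print(R.from_euler('xyz',s['eef_rot']).inv().apply(E[:3,3]-s['ee_pos']),R.from_euler('xyz',s['eef_rot']).inv().as_matrix()@E[:3,:3],i['camera_matrix'])"
```

```text
t 1.0 at [0.1635 0.5252 0.2314] rot [ 3.141 -0.     2.84 ] shift mm [-417.  -180.4    1.3] roll 13.1 gap 1.002 F 0.0 contact [-0.   0.9  1.1]
[ 0.08439247 -0.00063478 -0.1412361 ] [[ 1.98435795e-04 -9.44468553e-01 -3.28601755e-01]
 [ 9.99999896e-01  5.22422424e-05  4.53724355e-04]
 [-4.11361492e-04 -3.28601811e-01  9.44468465e-01]] [[294.80023566   0.         257.55967575]
 [  0.         294.80023566 189.88164193]
 [  0.           0.           1.        ]]
```

```bash
python3 -m crank '[{"dx":-0.052,"dy":-0.0225},{"dx":-0.052,"dy":-0.0225},{"dx":-0.052,"dy":-0.0225},{"dx":-0.052,"dy":-0.0225},{"dx":-0.052,"dy":-0.0225}]'
python3 -m crank '[{"dx":-0.052,"dy":-0.0225},{"dx":-0.052,"dy":-0.0225},{"dx":-0.052,"dy":-0.0225,"roll":6.5},{"roll":6.6},{"dz":0}]'
python3 - <<'E'
from h import *
to(.508,.229,.23,2.612)
i=ctrl.camera_info("wrist");im=ctrl.get_image("wrist");cv2.imwrite("pics/w1.png",im[:,:,::-1])
import pickle;pickle.dump({k:np.array(v) for k,v in i.items()},open("w1.pkl","wb"))
K,D,E=[np.array(i[k]) for k in("camera_matrix","dist_coeffs","extrinsics")]
for c in("wrist",):
  for n in["jar","bottle","square","flask"]:
    for d in ctrl.spot_in(c,n)[:3]: print(c,n,round(d["score"],2),np.round(d["position"],3))
E
```

```text
t 1.0 at [0.1635 0.5252 0.2314] rot [ 3.141 -0.     2.84 ] shift mm [-417.  -180.4    1.3] roll 13.1 gap 1.002 F 0.0 contact [-0.   0.9  1.1]
wrist square 0.71 [0.42  0.377 0.016]invalid input
invalid input
```

View pics/w1.png

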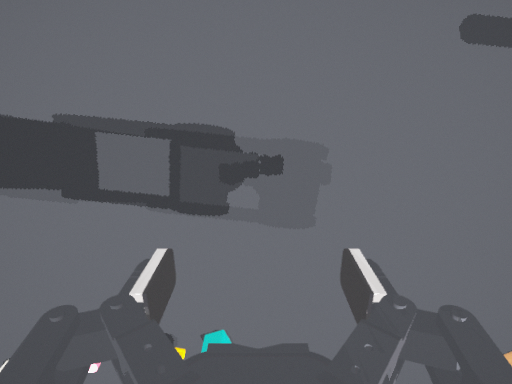

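The arm did not move: the call was refused, probably because every row needs all four keys. This picture shows only bench and the open fingers, so I'll send full rows.

```bash
python3 -m crank '[{"dx":-0.052,"dy":-0.0225,"dz":0,"roll":0},{"dx":-0.052,"dy":-0.0225,"dz":0,"roll":0},{"dx":-0.052,"dy":-0.0225,"dz":0,"roll":0},{"dx":-0.052,"dy":-0.0225,"dz":0,"roll":0},{"dx":-0.052,"dy":-0.0225,"dz":0,"roll":0}]' && 
python3 -m crank '[{"dx":-0.052,"dy":-0.0225,"dz":0,"roll":0},{"dx":-0.052,"dy":-0.0225,"dz":0,"roll":0},{"dx":-0.052,"dy":-0.0225,"dz":0,"roll":6.5},{"dx":0,"dy":0,"dz":0,"roll":6.6},{"dx":0,"dy":0,"dz":0,"roll":0}]'
python3 -c "
from h import *
to(.508,.229,.23,2.612)"
```

```text
time: 1.88
ee_pos: [0.3795, 0.3392, 0.2316]
eef_rot: [3.141, 0.0, 2.84]
contact_force: [-0.1, 0.8, -0.8]
finger_gap: 1.001
finger_force: 0.0
time: 2.5
ee_pos: [0.5076, 0.2291, 0.2311]
eef_rot: [-3.141, -0.0, 2.611]
contact_force: [-0.8, -0.7, -0.9]
finger_gap: 0.996
finger_force: 0.0
t 2.5 at [0.5076 0.2291 0.2311] rot [-3.141 -0.     2.611] shift mm [-0.4  0.2  1.1] roll -0.1 gap 0.996 F 0.0 contact [-0.8 -0.7 -0.9]
```

```bash
python3 - <<'E'
from h import *
i=ctrl.camera_info("wrist");im=ctrl.get_image("wrist");cv2.imwrite("pics/w2.png",im[:,:,::-1])
import pickle;pickle.dump({k:np.array(v) for k,v in i.items()},open("w2.pkl","wb"))
for n in["jar","bottle","square","flask"]:
    for d in ctrl.spot_in("wrist",n)[:3]: print(n,round(d["score"],2),np.round(d["position"],3))
E
```

```text
jar 0.85 [0.554 0.204 0.077]
bottle 0.91 [0.497 0.237 0.104]
bottle 0.55 [0.601 0.174 0.07 ]
square 0.86 [0.359 0.233 0.064]
square 0.82 [0.435 0.364 0.066]
square 0.67 [0.453 0.273 0.076]
flask 0.88 [0.601 0.172 0.071]
```

View pics/w2.png

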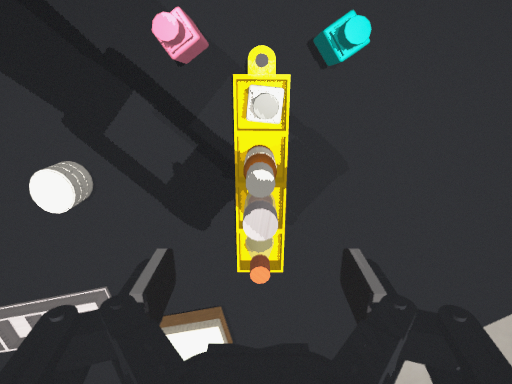

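The wrist view shows the rack vertical and centred, with its tab at (262,60). The caps are at square (266,106), bottle (261,182), jar (260,225) and flask (260,269).

```bash
python3 - <<'E'
from h import *
import pickle;i=pickle.load(open("w2.pkl","rb"))
np.set_printoptions(precision=4,suppress=True)
T=plane("",[[266,106],[261,182],[260,225],[260,269]],[.099,.114,.079,.089],i)
c=lambda P:(P[:,:2]-QY[:2])@np.array([[np.cos(QY[2]),-np.sin(QY[2])],[np.sin(QY[2]),np.cos(QY[2])]])
print(T,c(T))
C=plane("",[[234,75],[291,75],[238,271],[283,271]],.034,i);print(c(C))
im=ctrl.get_image("side")
E
```

```text
[[0.4518 0.2701 0.099 ]
 [0.5071 0.2325 0.114 ]
 [0.5592 0.2014 0.079 ]
 [0.6024 0.1762 0.089 ]] [[ 0.0047  0.0954]
 [ 0.0002  0.0287]
 [-0.0003 -0.032 ]
 [-0.0003 -0.0819]]
[[-0.0282  0.1243]
 [ 0.0332  0.1243]
 [-0.0294 -0.1225]
 [ 0.0313 -0.1226]]
```

```bash
python3 -m crank '[{"dx":0.003,"dy":0.003,"dz":0.04,"roll":0},{"dx":0,"dy":0,"dz":0.04,"roll":0},{"dx":0,"dy":0,"dz":0.04,"roll":0},{"dx":0,"dy":0,"dz":0.035,"roll":0},{"dx":0,"dy":0,"dz":0,"roll":0}]' && 
python3 -m crank '[{"dx":0,"dy":0,"dz":0,"roll":0},{"dx":0,"dy":0,"dz":0,"roll":0},{"dx":0,"dy":0,"dz":0,"roll":0},{"dx":0,"dy":0,"dz":0,"roll":0},{"dx":0,"dy":0,"dz":0,"roll":0}]' 0.0
python3 -c "
from h import *
to(*pocket(QS,-.031),.2,1.270);im=ctrl.get_image('wrist');cv2.imwrite('pics/w3.png',im[:,:,::-1])"
```

```text
time: 3.42
ee_pos: [0.5033, 0.2333, 0.0729]
eef_rot: [-3.136, -0.005, 2.612]
contact_force: [-0.3, -0.2, 0.7]
finger_gap: 1.002
finger_force: 0.0
time: 4.05
ee_pos: [0.5069, 0.2337, 0.0782]
eef_rot: [3.14, 0.002, 2.611]
contact_force: [-1.5, -1.4, 5.6]
finger_gap: 0.311
finger_force: 56.5
t 4.05 at [0.5069 0.2337 0.0782] rot [3.140e+00 2.000e-03 2.611e+00] shift mm [-259.4 -322.6 -121.8] roll 76.8 gap 0.311 F 56.5 contact [-1.5 -1.4  5.6]
```

View pics/w3.png

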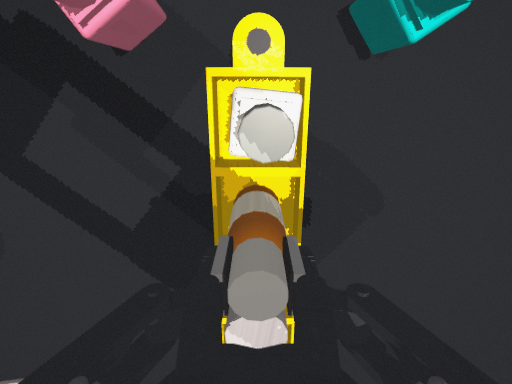

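```bash
cat >> h.py <<'E'
def off(uv,z):
    s=ctrl.state();P=plane("wrist",[uv],z)[0]
    print("offset in tool mm",np.round(R.from_euler("xyz",s["eef_rot"]).inv().apply(P-s["ee_pos"])*1000,1))
E
python3 -c "
from h import *
off([258,295],.114)"
python3 -m crank '[{"dx":0,"dy":0,"dz":-0.01,"roll":0},{"dx":0,"dy":0,"dz":-0.025,"roll":0},{"dx":0,"dy":0,"dz":-0.03,"roll":0},{"dx":0,"dy":0,"dz":-0.03,"roll":0},{"dx":0,"dy":0,"dz":-0.03,"roll":0}]' && 
python3 -m crank '[{"dx":-0.015,"dy":-0.02,"dz":0,"roll":0},{"dx":-0.032,"dy":-0.04,"dz":0,"roll":0},{"dx":-0.032,"dy":-0.04,"dz":0,"roll":0},{"dx":-0.032,"dy":-0.04,"dz":0,"roll":0},{"dx":-0.032,"dy":-0.04,"dz":0,"roll":0}]' &&
python3 -m crank '[{"dx":-0.032,"dy":-0.04,"dz":0,"roll":0},{"dx":-0.032,"dy":-0.04,"dz":0,"roll":0},{"dx":-0.032,"dy":-0.04,"dz":0,"roll":0},{"dx":-0.02,"dy":-0.022,"dz":0,"roll":0},{"dx":0,"dy":0,"dz":0,"roll":5}]' &&
python3 -m crank '[{"dx":0,"dy":0,"dz":0,"roll":10},{"dx":0,"dy":0,"dz":0,"roll":10},{"dx":0,"dy":0,"dz":0,"roll":10},{"dx":0,"dy":0,"dz":0,"roll":10},{"dx":0,"dy":0,"dz":0,"roll":10}]' &&
python3 -m crank '[{"dx":0,"dy":0,"dz":0,"roll":10},{"dx":0,"dy":0,"dz":0,"roll":8},{"dx":0,"dy":0,"dz":0,"roll":4},{"dx":0,"dy":0,"dz":0,"roll":0},{"dx":0,"dy":0,"dz":0,"roll":0}]'
python3 - <<'E'
from h import *
to(*pocket(QS,-.031),.2,1.270)
i=ctrl.camera_info("wrist");im=ctrl.get_image("wrist");cv2.imwrite("pics/w4.png",im[:,:,::-1])
import pickle;pickle.dump({k:np.array(v) for k,v in i.items()},open("w4.pkl","wb"))
E
```

```text
offset in tool mm [ -0.8  -0.3 -35.9]
time: 4.72
ee_pos: [0.5059, 0.2338, 0.2022]
eef_rot: [3.142, -0.0, 2.611]
contact_force: [0.0, 0.9, -2.3]
finger_gap: 0.314
finger_force: 56.6
time: 5.35
ee_pos: [0.5384, 0.0048, 0.2014]
eef_rot: [3.141, -0.0, 2.611]
contact_force: [0.8, 0.2, -1.4]
finger_gap: 0.315
finger_force: 56.7
time: 5.98
ee_pos: [0.5665, -0.1776, 0.2006]
eef_rot: [-3.141, -0.001, 2.518]
contact_force: [0.7, -0.6, -0.9]
finger_gap: 0.308
finger_force: 56.8
time: 6.6
ee_pos: [0.5665, -0.1749, 0.2011]
eef_rot: [-3.141, -0.001, 1.646]
contact_force: [-0.2, -0.7, -1.3]
finger_gap: 0.318
finger_force: 56.7
time: 7.22
ee_pos: [0.5666, -0.1749, 0.2012]
eef_rot: [-3.141, -0.0, 1.268]
contact_force: [-0.7, 0.5, -0.7]
finger_gap: 0.316
finger_force: 56.7
t 7.22 at [ 0.5666 -0.1749  0.2012] rot [-3.141 -0.     1.268] shift mm [-0.8  0.7  1.2] roll -0.1 gap 0.316 F 56.7 contact [-0.7  0.5 -0.7]
```

View pics/w4.png

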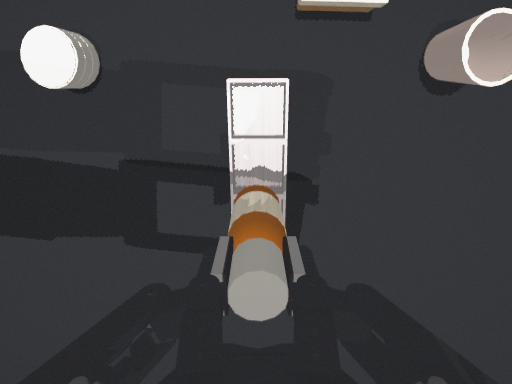

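The bottle hangs upright over the steel rack. The rim's far corners are at (229,79) and (288,79), and the first divider is at v≈137. I'll check the rack fit against these.

```bash
python3 - <<'E'
from h import *
import pickle;i=pickle.load(open("w4.pkl","rb"))
C=plane("",[[229,79],[288,79],[258,137]],.034,i)[:,:2]-QS[:2];c,s=np.cos(QS[2]),np.sin(QS[2])
print(np.round(C@np.array([[c,-s],[s,c]]),4))
E
```

```text
[[ 0.0283 -0.1246]
 [-0.0299 -0.1245]
 [-0.0002 -0.0673]]
```

```bash
python3 -m crank '[{"dx":0,"dy":0,"dz":0.03,"roll":0},{"dx":0,"dy":0,"dz":0.04,"roll":0},{"dx":0,"dy":0,"dz":0.03,"roll":0},{"dx":0,"dy":0,"dz":0.015,"roll":0},{"dx":0,"dy":0,"dz":0.004,"roll":0}]' && 
python3 -m crank '[{"dx":0,"dy":0,"dz":0.003,"roll":0},{"dx":0,"dy":0,"dz":0,"roll":0},{"dx":0,"dy":0,"dz":0,"roll":0}]'
```

```text
time: 7.9
ee_pos: [0.5664, -0.1749, 0.0816]
eef_rot: [-3.14, -0.0, 1.267]
contact_force: [1.1, -0.1, -1.1]
finger_gap: 0.315
finger_force: 56.8
time: 8.28
ee_pos: [0.5672, -0.1753, 0.0804]
eef_rot: [3.14, 0.0, 1.267]
contact_force: [0.3, -0.3, -1.0]
finger_gap: 0.314
finger_force: 56.8
```

```bash
python3 -m crank '[{"dx":0,"dy":0,"dz":0.0015,"roll":0},{"dx":0,"dy":0,"dz":0,"roll":0}]';python3 -m crank '[{"dx":0,"dy":0,"dz":0.001,"roll":0},{"dx":0,"dy":0,"dz":0,"roll":0}]'
```

```text
time: 8.52
ee_pos: [0.5669, -0.1752, 0.0783]
eef_rot: [3.141, 0.0, 1.267]
contact_force: [-0.9, -0.8, -0.3]
finger_gap: 0.31
finger_force: 57.0
time: 8.78
ee_pos: [0.567, -0.1752, 0.0782]
eef_rot: [3.14, 0.0, 1.267]
contact_force: [-1.4, 0.8, 4.9]
finger_gap: 0.313
finger_force: 57.7
```

```bash
python3 -m crank '[{"dx":0,"dy":0,"dz":0,"roll":0},{"dx":0,"dy":0,"dz":0,"roll":0},{"dx":0,"dy":0,"dz":0,"roll":0},{"dx":0,"dy":0,"dz":0,"roll":0}]' 0.085 && 
python3 -m crank '[{"dx":0,"dy":0,"dz":-0.015,"roll":0},{"dx":0,"dy":0,"dz":-0.04,"roll":0},{"dx":0,"dy":0,"dz":-0.04,"roll":0},{"dx":0,"dy":0,"dz":-0.03,"roll":0},{"dx":0,"dy":0,"dz":0,"roll":0}]'
python3 - <<'E'
from h import *
to(*pocket(QY,.0945,.0045),.2,2.612)
for n,z in(("bottle",0),):
  for c in("scene","wrist"):
    ctrl.get_image(c)
    for d in ctrl.spot_in(c,n)[:1]: print(c,n,round(d["score"],2),np.round(d["position"],3))
E
```

```text
time: 9.28
ee_pos: [0.5665, -0.175, 0.0765]
eef_rot: [-3.141, -0.0, 1.267]
contact_force: [0.8, -0.0, 0.5]
finger_gap: 0.994
finger_force: 0.0
time: 9.9
ee_pos: [0.5684, -0.1758, 0.207]
eef_rot: [3.133, 0.001, 1.267]
contact_force: [-0.2, -0.2, 0.3]
finger_gap: 0.997
finger_force: 0.0
t 9.9 at [ 0.5684 -0.1758  0.207 ] rot [3.133e+00 1.000e-03 1.267e+00] shift mm [ 390.2 -243.7    4.5] roll -77.0 gap 0.997 F 0.0 contact [-0.2 -0.2  0.3]
scene bottle 0.68 [ 0.574 -0.171  0.074]
wrist bottle 0.58 [ 0.565 -0.168  0.1  ]
```

```bash
python3 -m crank '[{"dx":0.039,"dy":-0.0244,"dz":0,"roll":0},{"dx":0.039,"dy":-0.0244,"dz":0,"roll":0},{"dx":0.039,"dy":-0.0244,"dz":0,"roll":0},{"dx":0.039,"dy":-0.0244,"dz":0,"roll":0},{"dx":0.039,"dy":-0.0244,"dz":0,"roll":0}]' >/dev/null&& 
python3 -m crank '[{"dx":0.039,"dy":-0.0244,"dz":0,"roll":0},{"dx":0.039,"dy":-0.0244,"dz":0,"roll":0},{"dx":0.039,"dy":-0.0244,"dz":0,"roll":0},{"dx":0.039,"dy":-0.0244,"dz":0,"roll":0},{"dx":0.039,"dy":-0.0244,"dz":0,"roll":0}]' >/dev/null&& 
python3 -m crank '[{"dx":0,"dy":0,"dz":0,"roll":-10},{"dx":0,"dy":0,"dz":0,"roll":-10},{"dx":0,"dy":0,"dz":0,"roll":-10},{"dx":0,"dy":0,"dz":0,"roll":-10},{"dx":0,"dy":0,"dz":0,"roll":-10}]' >/dev/null&&
python3 -m crank '[{"dx":0,"dy":0,"dz":0,"roll":-10},{"dx":0,"dy":0,"dz":0,"roll":-10},{"dx":0,"dy":0,"dz":0,"roll":-7},{"dx":0,"dy":0,"dz":0,"roll":0},{"dx":0,"dy":0,"dz":0,"roll":0}]' >/dev/null
python3 - <<'E'
from h import *
to(*pocket(QY,.0945,.0045),.065,2.612)
im=ctrl.get_image("wrist");cv2.imwrite("pics/w5.png",im[:,:,::-1])
E
```

```text
t 12.6 at [0.45   0.2699 0.2009] rot [-3.140e+00 -1.000e-03  2.609e+00] shift mm [ -2.5   1.1 135.9] roll -0.1 gap 0.997 F 0.0 contact [0.1 0.2 0. ]
```

View pics/w5.png

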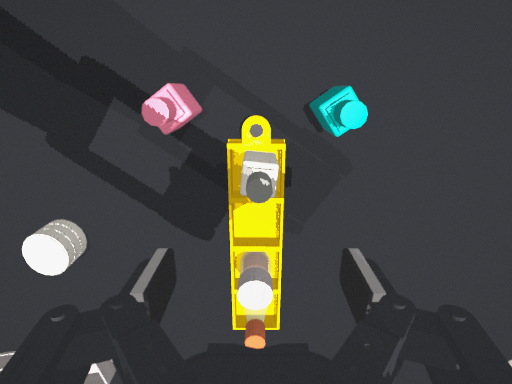

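Wrist view: the grey cap of the white square is at (260,188), with the pink and turquoise bottles clear of the finger path.

```bash
python3 -c "
from h import *
off([260,188],.099);off([255,296],.079);off([255,342],.089)"
```

```text
offset in tool mm [  1.4   1.7 102.2]
offset in tool mm [-129.6   -3.2  122.1]
offset in tool mm [-185.1   -3.3  112. ]
```

```bash
python3 -m crank '[{"dx":0,"dy":0.0015,"dz":0.035,"roll":0},{"dx":0,"dy":0,"dz":0.04,"roll":0},{"dx":0,"dy":0,"dz":0.04,"roll":0},{"dx":0,"dy":0,"dz":0.02,"roll":0},{"dx":0,"dy":0,"dz":0,"roll":0}]' && 
python3 -m crank '[{"dx":0,"dy":0,"dz":0,"roll":0},{"dx":0,"dy":0,"dz":0,"roll":0},{"dx":0,"dy":0,"dz":0,"roll":0},{"dx":0,"dy":0,"dz":0,"roll":0},{"dx":0,"dy":0,"dz":0,"roll":0}]' 0.0 &&
python3 -m crank '[{"dx":0,"dy":0,"dz":-0.01,"roll":0},{"dx":0,"dy":0,"dz":-0.025,"roll":0},{"dx":0,"dy":0,"dz":-0.035,"roll":0},{"dx":0,"dy":0,"dz":-0.035,"roll":0},{"dx":0,"dy":0,"dz":-0.03,"roll":0}]' &&
python3 -c "
from h import *
to(*pocket(QS,-.093),.2,1.270);im=ctrl.get_image('wrist');cv2.imwrite('pics/w6.png',im[150:,130:390,::-1])"
```

```text
time: 13.28
ee_pos: [0.4495, 0.2706, 0.0646]
eef_rot: [-3.137, -0.003, 2.61]
contact_force: [-0.0, 0.5, -0.2]
finger_gap: 0.992
finger_force: 0.0
time: 13.9
ee_pos: [0.4519, 0.2716, 0.0681]
eef_rot: [3.14, 0.002, 2.611]
contact_force: [0.1, -1.1, 5.2]
finger_gap: 0.283
finger_force: 57.5
time: 14.52
ee_pos: [0.4509, 0.2714, 0.203]
eef_rot: [3.141, -0.0, 2.611]
contact_force: [0.5, 0.6, -1.8]
finger_gap: 0.274
finger_force: 57.8
t 14.53 at [0.4509 0.2714 0.203 ] rot [ 3.141 -0.     2.611] shift mm [-312.4 -266.7    2.9] roll 76.8 gap 0.274 F 57.8 contact [ 0.5  0.6 -1.8]
```

View pics/w6.png

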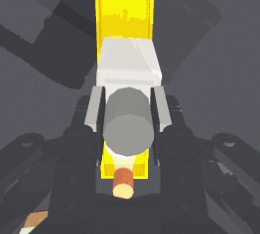

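```bash
python3 -m crank '[{"dx":-0.02,"dy":-0.017,"dz":0,"roll":0},{"dx":-0.034,"dy":-0.029,"dz":0,"roll":0},{"dx":-0.034,"dy":-0.029,"dz":0,"roll":0},{"dx":-0.034,"dy":-0.029,"dz":0,"roll":0},{"dx":-0.034,"dy":-0.029,"dz":0,"roll":0}]' >/dev/null&& 
python3 -m crank '[{"dx":-0.034,"dy":-0.029,"dz":0,"roll":0},{"dx":-0.034,"dy":-0.029,"dz":0,"roll":0},{"dx":-0.034,"dy":-0.029,"dz":0,"roll":0},{"dx":-0.034,"dy":-0.029,"dz":0,"roll":0},{"dx":-0.02,"dy":-0.018,"dz":0,"roll":0}]' >/dev/null&& 
python3 -m crank '[{"dx":0,"dy":0,"dz":0,"roll":5},{"dx":0,"dy":0,"dz":0,"roll":10},{"dx":0,"dy":0,"dz":0,"roll":10},{"dx":0,"dy":0,"dz":0,"roll":10},{"dx":0,"dy":0,"dz":0,"roll":10}]' >/dev/null&&
python3 -m crank '[{"dx":0,"dy":0,"dz":0,"roll":10},{"dx":0,"dy":0,"dz":0,"roll":10},{"dx":0,"dy":0,"dz":0,"roll":8},{"dx":0,"dy":0,"dz":0,"roll":4},{"dx":0,"dy":0,"dz":0,"roll":0}]' >/dev/null
python3 - <<'E'
from h import *
to(*pocket(QS,-.093),.069,1.270)
im=ctrl.get_image("wrist");cv2.imwrite("pics/w7.png",im[:,:,::-1])
E
```

```text
t 17.07 at [ 0.5847 -0.1166  0.2006] rot [-3.14  -0.     1.268] shift mm [1.000e-01 1.000e+00 1.315e+02] roll -0.1 gap 0.274 F 57.8 contact [-1.5  0.7 -1.1]
```

View pics/w7.png

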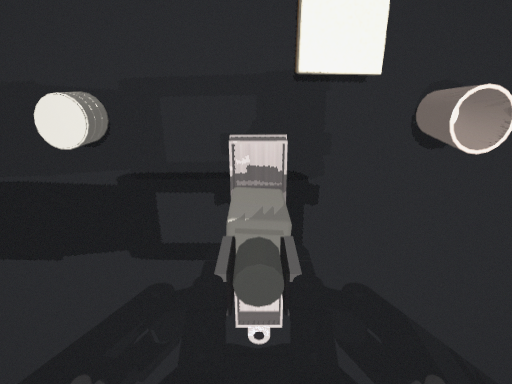

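The square hangs over the last pocket, with the far rim at v≈136 and centred at u≈258. I'll lower it.

```bash
python3 -m crank '[{"dx":0,"dy":0.001,"dz":0.03,"roll":0},{"dx":0,"dy":0,"dz":0.04,"roll":0},{"dx":0,"dy":0,"dz":0.035,"roll":0},{"dx":0,"dy":0,"dz":0.018,"roll":0},{"dx":0,"dy":0,"dz":0.005,"roll":0}]' >/dev/null&& 
python3 -m crank '[{"dx":0,"dy":0,"dz":0.001,"roll":0},{"dx":0,"dy":0,"dz":0,"roll":0},{"dx":0,"dy":0,"dz":0,"roll":0}]'
python3 -m crank '[{"dx":0,"dy":0,"dz":0.001,"roll":0},{"dx":0,"dy":0,"dz":0,"roll":0}]'
python3 -m crank '[{"dx":0,"dy":0,"dz":0.001,"roll":0},{"dx":0,"dy":0,"dz":0,"roll":0}]'
```

```text
time: 18.12
ee_pos: [0.5869, -0.1173, 0.0742]
eef_rot: [3.139, -0.0, 1.267]
contact_force: [-0.2, 0.6, -0.5]
finger_gap: 0.277
finger_force: 57.8
time: 18.38
ee_pos: [0.5861, -0.1171, 0.0719]
eef_rot: [3.141, -0.0, 1.267]
contact_force: [0.7, -0.1, -1.4]
finger_gap: 0.28
finger_force: 57.8
time: 18.62
ee_pos: [0.586, -0.117, 0.0706]
eef_rot: [-3.141, -0.0, 1.267]
contact_force: [-0.2, -0.3, -0.2]
finger_gap: 0.277
finger_force: 57.8
```

```bash
python3 -m crank '[{"dx":0,"dy":0,"dz":0.0015,"roll":0},{"dx":0,"dy":0,"dz":0,"roll":0}]'|grep -E "pos|cont"
python3 -m crank '[{"dx":0,"dy":0,"dz":0.001,"roll":0},{"dx":0,"dy":0,"dz":0,"roll":0}]'|grep -E "pos|cont"
```

```text
ee_pos: [0.586, -0.117, 0.0691]
contact_force: [-0.1, -0.9, -1.2]
ee_pos: [0.5862, -0.1171, 0.0683]
contact_force: [-0.3, -1.1, -0.4]
```

```bash
python3 -m crank '[{"dx":0,"dy":0,"dz":0.001,"roll":0},{"dx":0,"dy":0,"dz":0,"roll":0}]'|grep -E "pos|cont"
python3 -m crank '[{"dx":0,"dy":0,"dz":0,"roll":0},{"dx":0,"dy":0,"dz":0,"roll":0},{"dx":0,"dy":0,"dz":0,"roll":0},{"dx":0,"dy":0,"dz":0,"roll":0}]' 0.085|grep -E "pos|cont|gap" && 
python3 -m crank '[{"dx":0,"dy":0,"dz":-0.015,"roll":0},{"dx":0,"dy":0,"dz":-0.04,"roll":0},{"dx":0,"dy":0,"dz":-0.04,"roll":0},{"dx":0,"dy":0,"dz":-0.035,"roll":0},{"dx":0,"dy":0,"dz":0,"roll":0}]' >/dev/null
python3 - <<'E'
from h import *
to(*pocket(QY,-.0325,.000),.2,2.612)
E
```

```text
ee_pos: [0.5863, -0.1171, 0.0682]
contact_force: [-3.8, 0.5, 5.1]
ee_pos: [0.5861, -0.117, 0.0671]
contact_force: [0.3, 0.3, 0.0]
finger_gap: 0.996
t 20.5 at [ 0.5883 -0.1177  0.2032] rot [ 3.131 -0.     1.267] shift mm [ 296.  -122.5    2. ] roll -77.0 gap 0.992 F 0.0 contact [-0.1  0.5 -0.3]
```

```bash
python3 -m crank '[{"dx":0.037,"dy":-0.015,"dz":0,"roll":0},{"dx":0.037,"dy":-0.015,"dz":0,"roll":0},{"dx":0.037,"dy":-0.015,"dz":0,"roll":0},{"dx":0.037,"dy":-0.015,"dz":0,"roll":0},{"dx":0.037,"dy":-0.015,"dz":0,"roll":0}]' >/dev/null&& 
python3 -m crank '[{"dx":0.037,"dy":-0.015,"dz":0,"roll":0},{"dx":0.037,"dy":-0.015,"dz":0,"roll":0},{"dx":0.037,"dy":-0.015,"dz":0,"roll":0},{"dx":0,"dy":0,"dz":0,"roll":-10},{"dx":0,"dy":0,"dz":0,"roll":-10}]' >/dev/null&& 
python3 -m crank '[{"dx":0,"dy":0,"dz":0,"roll":-10},{"dx":0,"dy":0,"dz":0,"roll":-10},{"dx":0,"dy":0,"dz":0,"roll":-10},{"dx":0,"dy":0,"dz":0,"roll":-10},{"dx":0,"dy":0,"dz":0,"roll":-10}]' >/dev/null&&
python3 -m crank '[{"dx":0,"dy":0,"dz":0,"roll":-7},{"dx":0,"dy":0,"dz":0,"roll":0},{"dx":0,"dy":0,"dz":0,"roll":0}]' >/dev/null
python3 - <<'E'
from h import *
to(*pocket(QY,-.0325,.000),.045,2.612)
im=ctrl.get_image("wrist");cv2.imwrite("pics/w8.png",im[:,:,::-1])
E
```

```text
t 22.75 at [0.5598 0.2012 0.1968] rot [-3.141e+00 -1.000e-03  2.609e+00] shift mm [ -0.    0.3 151.8] roll -0.1 gap 0.997 F 0.0 contact [0.4 0.1 0.6]
```

View pics/w8.png

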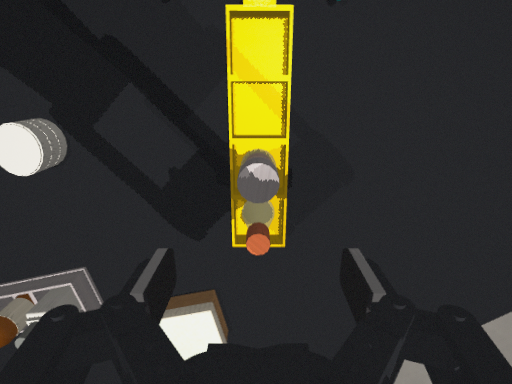

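Jar lid at (259,183) and flask stopper at (258,245).

```bash
python3 -c "
from h import *
off([259,183],.079);off([258,245],.089)"
python3 -m crank '[{"dx":0,"dy":0,"dz":0.04,"roll":0},{"dx":0,"dy":0,"dz":0.04,"roll":0},{"dx":0,"dy":0,"dz":0.04,"roll":0},{"dx":0,"dy":0,"dz":0.025,"roll":0},{"dx":0,"dy":0,"dz":0.004,"roll":0}]' |grep -E "pos|cont"&& 
python3 -m crank '[{"dx":0,"dy":0,"dz":0,"roll":0},{"dx":0,"dy":0,"dz":0,"roll":0},{"dx":0,"dy":0,"dz":0,"roll":0},{"dx":0,"dy":0,"dz":0,"roll":0},{"dx":0,"dy":0,"dz":0,"roll":0}]' 0.0 | grep -vE "time|rot"&&
python3 -m crank '[{"dx":0,"dy":0,"dz":-0.01,"roll":0},{"dx":0,"dy":0,"dz":-0.025,"roll":0},{"dx":0,"dy":0,"dz":-0.045,"roll":0},{"dx":0,"dy":0,"dz":-0.045,"roll":0},{"dx":0,"dy":0,"dz":-0.03,"roll":0}]' >/dev/null
python3 -c "
from h import *
to(*pocket(QS,.031),.2,1.270)"
```

```text
offset in tool mm [  0.8   1.  117.9]
offset in tool mm [-5.830e+01  1.000e-01  1.079e+02]
ee_pos: [0.5583, 0.2008, 0.0457]
contact_force: [0.1, 0.3, 0.5]
ee_pos: [0.5613, 0.2015, 0.0504]
contact_force: [-0.3, -1.3, 6.2]
finger_gap: 0.452
finger_force: 60.4
t 24.68 at [0.5604 0.2014 0.206 ] rot [3.140e+00 2.000e-03 2.611e+00] shift mm [-210.8 -382.5    5.6] roll 76.8 gap 0.449 F 60.4 contact [ 0.1  0.7 -0.9]
```

```bash
python3 -m crank '[{"dx":-0.013,"dy":-0.023,"dz":0,"roll":0},{"dx":-0.023,"dy":-0.042,"dz":0,"roll":0},{"dx":-0.023,"dy":-0.042,"dz":0,"roll":0},{"dx":-0.023,"dy":-0.042,"dz":0,"roll":0},{"dx":-0.023,"dy":-0.042,"dz":0,"roll":0}]' >/dev/null&& 
python3 -m crank '[{"dx":-0.023,"dy":-0.042,"dz":0,"roll":0},{"dx":-0.023,"dy":-0.042,"dz":0,"roll":0},{"dx":-0.023,"dy":-0.042,"dz":0,"roll":0},{"dx":-0.023,"dy":-0.042,"dz":0,"roll":0},{"dx":-0.014,"dy":-0.023,"dz":0,"roll":0}]' >/dev/null&& 
python3 -m crank '[{"dx":0,"dy":0,"dz":0,"roll":5},{"dx":0,"dy":0,"dz":0,"roll":10},{"dx":0,"dy":0,"dz":0,"roll":10},{"dx":0,"dy":0,"dz":0,"roll":10},{"dx":0,"dy":0,"dz":0,"roll":10}]' >/dev/null&&
python3 -m crank '[{"dx":0,"dy":0,"dz":0,"roll":10},{"dx":0,"dy":0,"dz":0,"roll":10},{"dx":0,"dy":0,"dz":0,"roll":8},{"dx":0,"dy":0,"dz":0,"roll":4},{"dx":0,"dy":0,"dz":0,"roll":0}]' >/dev/null
python3 - <<'E'
from h import *
to(*pocket(QS,.031),.0515,1.270)
im=ctrl.get_image("wrist");cv2.imwrite("pics/w9.png",im[:,:,::-1])
E
```

```text
t 27.18 at [ 0.5486 -0.2348  0.2029] rot [-3.141 -0.     1.268] shift mm [ -0.3   0.4 151.4] roll -0.1 gap 0.451 F 60.4 contact [ 0.4 -0.9 -0.4]
```

View pics/w9.png

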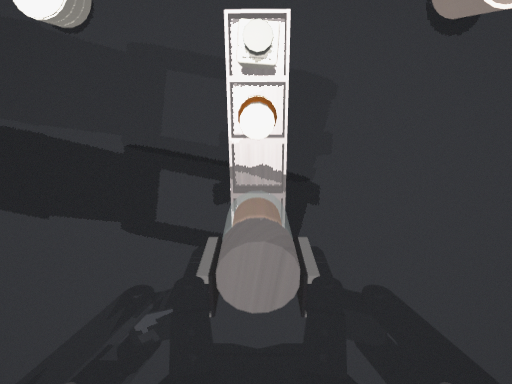

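The square (258,40) and the bottle (257,115) stand upright and centred in their pockets, and the jar hangs over pocket +31. I'll lower it.

```bash
python3 -m crank '[{"dx":0,"dy":0,"dz":0.035,"roll":0},{"dx":0,"dy":0,"dz":0.045,"roll":0},{"dx":0,"dy":0,"dz":0.04,"roll":0},{"dx":0,"dy":0,"dz":0.02,"roll":0},{"dx":0,"dy":0,"dz":0.006,"roll":0}]' >/dev/null&& 
python3 -m crank '[{"dx":0,"dy":0,"dz":0.002,"roll":0},{"dx":0,"dy":0,"dz":0,"roll":0},{"dx":0,"dy":0,"dz":0,"roll":0}]'|grep -E "pos|cont"
python3 -m crank '[{"dx":0,"dy":0,"dz":0.001,"roll":0},{"dx":0,"dy":0,"dz":0,"roll":0}]'|grep -E "pos|cont"
python3 -m crank '[{"dx":0,"dy":0,"dz":0.001,"roll":0},{"dx":0,"dy":0,"dz":0,"roll":0}]'|grep -E "pos|cont"
```

```text
ee_pos: [0.5496, -0.2354, 0.0567]
contact_force: [-0.1, -0.6, -2.0]
ee_pos: [0.5488, -0.235, 0.0544]
contact_force: [-0.2, 0.4, -0.7]
ee_pos: [0.5487, -0.2349, 0.0531]
contact_force: [0.0, 0.2, -0.4]
```

```bash
python3 -m crank '[{"dx":0,"dy":0,"dz":0.0015,"roll":0},{"dx":0,"dy":0,"dz":0,"roll":0}]'|grep -E "pos|cont"
python3 -m crank '[{"dx":0,"dy":0,"dz":0.001,"roll":0},{"dx":0,"dy":0,"dz":0,"roll":0}]'|grep -E "pos|cont"
python3 -m crank '[{"dx":0,"dy":0,"dz":0.001,"roll":0},{"dx":0,"dy":0,"dz":0,"roll":0}]'|grep -E "pos|cont"
```

```text
ee_pos: [0.5487, -0.2349, 0.0516]
contact_force: [0.1, -0.1, -1.9]
ee_pos: [0.5488, -0.235, 0.0507]
contact_force: [-0.2, -0.1, -1.5]
ee_pos: [0.5489, -0.235, 0.0505]
contact_force: [-1.6, 0.5, 2.7]
```

```bash
python3 -m crank '[{"dx":0,"dy":0,"dz":0,"roll":0},{"dx":0,"dy":0,"dz":0,"roll":0},{"dx":0,"dy":0,"dz":0,"roll":0},{"dx":0,"dy":0,"dz":0,"roll":0}]' 0.085|grep -E "pos|cont|gap" && 
python3 -m crank '[{"dx":0,"dy":0,"dz":-0.015,"roll":0},{"dx":0,"dy":0,"dz":-0.045,"roll":0},{"dx":0,"dy":0,"dz":-0.05,"roll":0},{"dx":0,"dy":0,"dz":-0.04,"roll":0},{"dx":0,"dy":0,"dz":0,"roll":0}]' >/dev/null
python3 -m crank '[{"dx":0,"dy":0,"dz":0,"roll":0}]' >/dev/null
python3 - <<'E'
from h import *
to(*pocket(QY,-.090,.000),.2,2.612)
E
```

```text
ee_pos: [0.5488, -0.235, 0.0497]
contact_force: [-0.4, 0.1, -0.1]
finger_gap: 0.995
t 30.73 at [ 0.5487 -0.2349  0.1999] rot [ 3.141 -0.     1.267] shift mm [ 4.068e+02 -6.370e+01 -1.000e-01] roll -77.0 gap 0.994 F 0.0 contact [ 0.2  0.5 -0.5]
```

```bash
python3 -m crank '[{"dx":0.0407,"dy":-0.0064,"dz":0,"roll":0},{"dx":0.0407,"dy":-0.0064,"dz":0,"roll":0},{"dx":0.0407,"dy":-0.0064,"dz":0,"roll":0},{"dx":0.0407,"dy":-0.0064,"dz":0,"roll":0},{"dx":0.0407,"dy":-0.0064,"dz":0,"roll":0}]' >/dev/null&& 
python3 -m crank '[{"dx":0.0407,"dy":-0.0064,"dz":0,"roll":0},{"dx":0.0407,"dy":-0.0064,"dz":0,"roll":0},{"dx":0.0407,"dy":-0.0064,"dz":0,"roll":0},{"dx":0.0407,"dy":-0.0064,"dz":0,"roll":0},{"dx":0.0407,"dy":-0.0064,"dz":0,"roll":0}]' >/dev/null&& 
python3 -m crank '[{"dx":0,"dy":0,"dz":0,"roll":-10},{"dx":0,"dy":0,"dz":0,"roll":-10},{"dx":0,"dy":0,"dz":0,"roll":-10},{"dx":0,"dy":0,"dz":0,"roll":-10},{"dx":0,"dy":0,"dz":0,"roll":-10}]' >/dev/null&&
python3 -m crank '[{"dx":0,"dy":0,"dz":0,"roll":-10},{"dx":0,"dy":0,"dz":0,"roll":-10},{"dx":0,"dy":0,"dz":0,"roll":-7},{"dx":0,"dy":0,"dz":0,"roll":0},{"dx":0,"dy":0,"dz":0,"roll":0}]' >/dev/null
python3 - <<'E'
from h import *
to(*pocket(QY,-.090,.000),.055,2.612)
im=ctrl.get_image("wrist");cv2.imwrite("pics/w10.png",im[:,:,::-1])
E
```

```text
t 33.23 at [0.6089 0.1724 0.1985] rot [-3.140e+00 -2.000e-03  2.609e+00] shift mm [ -0.8   0.5 143.5] roll -0.1 gap 0.993 F 0.0 contact [ 1.  -0.1  0.1]
```

View pics/w10.png

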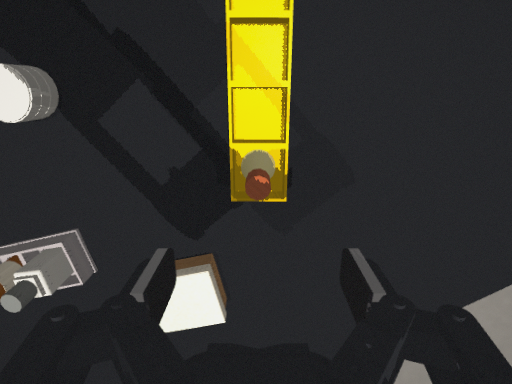

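Flask stopper at (258,188), with the carton well clear.

```bash
python3 -c "
from h import *
off([258,188],.089)"
python3 -m crank '[{"dx":0,"dy":0,"dz":0.04,"roll":0},{"dx":0,"dy":0,"dz":0.04,"roll":0},{"dx":0,"dy":0,"dz":0.04,"roll":0},{"dx":0,"dy":0,"dz":0.02,"roll":0},{"dx":0,"dy":0,"dz":0.002,"roll":0}]' |grep -E "pos|cont"&& 
python3 -m crank '[{"dx":0,"dy":0,"dz":0,"roll":0},{"dx":0,"dy":0,"dz":0,"roll":0},{"dx":0,"dy":0,"dz":0,"roll":0},{"dx":0,"dy":0,"dz":0,"roll":0},{"dx":0,"dy":0,"dz":0,"roll":0}]' 0.0 | grep -vE "time|rot"&&
python3 -m crank '[{"dx":0,"dy":0,"dz":-0.01,"roll":0},{"dx":0,"dy":0,"dz":-0.025,"roll":0},{"dx":0,"dy":0,"dz":-0.045,"roll":0},{"dx":0,"dy":0,"dz":-0.045,"roll":0},{"dx":0,"dy":0,"dz":-0.02,"roll":0}]' >/dev/null
python3 -c "
from h import *
to(*pocket(QS,.093),.2,1.270);im=ctrl.get_image('wrist');cv2.imwrite('pics/w11.png',im[150:,130:390,::-1])"
```

```text
offset in tool mm [ -1.3  -0.  109.9]
ee_pos: [0.6084, 0.1723, 0.0562]
contact_force: [0.2, -0.5, 0.4]
ee_pos: [0.6101, 0.1725, 0.0592]
contact_force: [-0.0, -1.3, 4.9]
finger_gap: 0.258
finger_force: 58.8
t 35.15 at [0.6104 0.1728 0.2066] rot [3.138 0.004 2.611] shift mm [-167.3 -443.5    5.6] roll 76.8 gap 0.263 F 58.9 contact [-0.1  0.2 -1. ]
```

View pics/w11.png

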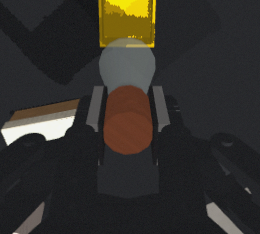

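```bash
python3 -m crank '[{"dx":-0.0085,"dy":-0.022,"dz":0,"roll":0},{"dx":-0.0167,"dy":-0.0443,"dz":0,"roll":0},{"dx":-0.0167,"dy":-0.0443,"dz":0,"roll":0},{"dx":-0.0167,"dy":-0.0443,"dz":0,"roll":0},{"dx":-0.0167,"dy":-0.0443,"dz":0,"roll":0}]' >/dev/null&& 
python3 -m crank '[{"dx":-0.0167,"dy":-0.0443,"dz":0,"roll":0},{"dx":-0.0167,"dy":-0.0443,"dz":0,"roll":0},{"dx":-0.0167,"dy":-0.0443,"dz":0,"roll":0},{"dx":-0.0167,"dy":-0.0443,"dz":0,"roll":0},{"dx":-0.0167,"dy":-0.0443,"dz":0,"roll":0}]' >/dev/null&& 
python3 -m crank '[{"dx":-0.0085,"dy":-0.022,"dz":0,"roll":0},{"dx":0,"dy":0,"dz":0,"roll":5},{"dx":0,"dy":0,"dz":0,"roll":10},{"dx":0,"dy":0,"dz":0,"roll":10},{"dx":0,"dy":0,"dz":0,"roll":10}]' >/dev/null&&
python3 -m crank '[{"dx":0,"dy":0,"dz":0,"roll":10},{"dx":0,"dy":0,"dz":0,"roll":10},{"dx":0,"dy":0,"dz":0,"roll":10},{"dx":0,"dy":0,"dz":0,"roll":8},{"dx":0,"dy":0,"dz":0,"roll":4}]' >/dev/null
python3 -m crank '[{"dx":0,"dy":0,"dz":0,"roll":0},{"dx":0,"dy":0,"dz":0,"roll":0}]' >/dev/null
python3 -c "
from h import *
to(*pocket(QS,.093),.06,1.270)"
```

```text
t 37.95 at [ 0.5294 -0.2937  0.202 ] rot [-3.140e+00 -1.000e-03  1.268e+00] shift mm [ -0.4   1.3 142. ] roll -0.1 gap 0.26 F 59.0 contact [ 1.1  0.4 -1.1]
```

```bash
python3 -m crank '[{"dx":0,"dy":0.001,"dz":0.035,"roll":0},{"dx":0,"dy":0,"dz":0.045,"roll":0},{"dx":0,"dy":0,"dz":0.035,"roll":0},{"dx":0,"dy":0,"dz":0.018,"roll":0},{"dx":0,"dy":0,"dz":0.005,"roll":0}]' >/dev/null&& 
python3 -m crank '[{"dx":0,"dy":0,"dz":0.001,"roll":0},{"dx":0,"dy":0,"dz":0,"roll":0},{"dx":0,"dy":0,"dz":0,"roll":0}]'|grep -E "pos|cont"
python3 -m crank '[{"dx":0,"dy":0,"dz":0.001,"roll":0},{"dx":0,"dy":0,"dz":0,"roll":0}]'|grep -E "pos|cont"
python3 -m crank '[{"dx":0,"dy":0,"dz":0.001,"roll":0},{"dx":0,"dy":0,"dz":0,"roll":0}]'|grep -E "pos|cont"
```

```text
ee_pos: [0.5314, -0.2948, 0.0652]
contact_force: [0.5, -0.6, -1.3]
ee_pos: [0.5307, -0.2943, 0.0629]
contact_force: [-0.0, 0.5, -1.3]
ee_pos: [0.5306, -0.2942, 0.0616]
contact_force: [0.6, 0.1, -1.6]
```

```bash
python3 -m crank '[{"dx":0,"dy":0,"dz":0.0015,"roll":0},{"dx":0,"dy":0,"dz":0,"roll":0}]'|grep -E "pos|cont"
python3 -m crank '[{"dx":0,"dy":0,"dz":0.001,"roll":0},{"dx":0,"dy":0,"dz":0,"roll":0}]'|grep -E "pos|cont"
python3 -m crank '[{"dx":0,"dy":0,"dz":0.0005,"roll":0},{"dx":0,"dy":0,"dz":0,"roll":0}]'|grep -E "pos|cont"
```

```text
ee_pos: [0.5306, -0.2942, 0.06]
contact_force: [-0.3, 0.6, -1.6]
ee_pos: [0.5308, -0.2943, 0.0593]
contact_force: [0.2, 0.1, -1.0]
ee_pos: [0.5308, -0.2943, 0.0593]
contact_force: [-1.1, 0.2, 2.3]
```

On the floor. I'll release, retreat and look.

```bash
python3 -m crank '[{"dx":0,"dy":0,"dz":0,"roll":0},{"dx":0,"dy":0,"dz":0,"roll":0},{"dx":0,"dy":0,"dz":0,"roll":0},{"dx":0,"dy":0,"dz":0,"roll":0}]' 0.085|grep -E "pos|cont|gap" && 
python3 -m crank '[{"dx":0,"dy":0,"dz":-0.015,"roll":0},{"dx":0,"dy":0,"dz":-0.045,"roll":0},{"dx":0,"dy":0,"dz":-0.05,"roll":0},{"dx":0,"dy":0,"dz":-0.05,"roll":0},{"dx":-0.05,"dy":0,"dz":0,"roll":0}]' >/dev/null
python3 -m crank '[{"dx":-0.03,"dy":0,"dz":0,"roll":0},{"dx":0,"dy":0,"dz":0,"roll":0},{"dx":0,"dy":0,"dz":0,"roll":0}]' >/dev/null
python3 - <<'E'
from h import *
im=ctrl.get_image("wrist");cv2.imwrite("pics/w12.png",im[:,:,::-1])
c,s=np.cos(QS[2]),np.sin(QS[2])
for n in["jar","bottle","square","flask"]:
    for d in ctrl.spot_in("wrist",n)[:2]:
        p=np.array(d["position"])-[QS[0],QS[1],0];print(n,round(d["score"],2),np.round([c*p[0]+s*p[1],-s*p[0]+c*p[1],p[2]],3))
for n in["dishes","carton","beaker"]:
    ctrl.get_image("scene")
    for d in ctrl.spot_in("scene",n)[:1]: print(n,np.round(d["position"],3))
E
```

```text
ee_pos: [0.5307, -0.2943, 0.0587]
contact_force: [0.7, -0.6, -0.2]
finger_gap: 0.994
jar 0.96 [0.001 0.036 0.078]
flask 0.65 [0.002 0.091 0.094]
dishes [ 0.424 -0.004  0.042]
carton [0.71  0.007 0.046]
beaker [ 0.576 -0.197  0.024]
```

View pics/w12.png

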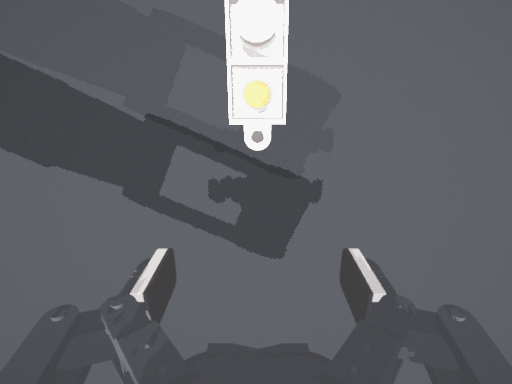

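The flask (257,95) stands next to the steel tab and the jar (257,22) stands beside it. Both are upright and centred. The square and bottle were confirmed earlier, and the dishes and carton are unmoved. The network's beaker reading here landed on the steel rack and is false, and the arm never went near the beaker.

```bash
python3 -c "
from cell import ctrl
print(ctrl.sign_off())"
```

```text
the job is handed in; nothing more can be done
None
```

All four samples stand in the steel rack in reverse order (flask, jar, bottle, square counted from its tab), and the job was handed in at about 41 s; the sign-off gave no verdict.

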